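# Take the squeeze-and-turn safety cap off the tablet jar

### The arm

A 6-joint arm with a two-finger parallel gripper is mounted at the origin on the work surface. World frame = base frame: x ahead of the robot, y to its left, z up, the work surface at z = 0. Lengths are in m, angles in rad, forces in N, time in s.
With the tool pointing down it reaches from about 0.35 to 0.925 m from the base axis. Payload 6.4 kg.
Tool frame: the origin (TCP) lies on the centre line of the jaws, within the pads' length; the fingertips stand 17 mm ahead of it and the grasp point (between the pads) lies 2 mm behind it (bot.finger_overhang is the distance from the TCP to the fingertips, in m); z points along the fingers, y is the direction in which the jaws open and shut (so a half turn about z gives the same grasp; the last joint's range is limited). The gripper opens to 85 mm and grips with 20 to 120 N. Pads are 22 mm wide; open, the fingers measure 114 mm over their backs; the gripper's body (76 mm by 85 mm) begins 54 mm behind the grasp point. The pads swing forward as they close: fully open they stand 13 mm farther back than shut.
Start: joints at [0.937, 0.245, 1.558, -0, 1.339, -0.174], TCP at [0.288, 0.583, 0.248] pointing down, gripper open.
Joint ranges: [-3.13, 3.13], [-1.02, 2.26], [0.13, 2.54], [-0.95, 4.09], [0.21, 2.88], [-2.74, 2.74]. Speed limits (rad/s): [2.57, 2.57, 3.14, 3.14, 3.14, 3.14].

### API

Orientations are given as a unit quaternion [x, y, z, w].
In Python, from workcell import bot gives the robot as it stands. The module is installed in compiled form; this text tells all that it offers.
- The arm moves only by the shell command python3 -m crank 'ROWS' [FORCE]. ROWS is JSON, a list of rows, each a list of 5 numbers: the opening, from 0 (shut) to 1 (fully open), then the shift along the tool's x, y, z in m, then the turn about the tool's z in rad. A call has 1 to 5 rows; each row is the pose to reach, as a shift and turn from the pose commanded when the call began, along the tool's axes at that moment; what a row does not reach only later rows make up. A row lasts 1/8 s, in which the tool goes at most 62.5 mm and 10.7 degrees, less where a joint would pass 70% of its speed; a pose out of reach is approached as far as the arm can. A call with a gripper value outside its range is refused whole. The fingers move at their own pace and stop on an object; FORCE is the grip in N (left out, the last holds). Time passes only in rows, so rows that repeat a pose let the fingers close. It gives the time, the measured TCP pose, the force and the opening at its end, in the units of the state.
- bot.sense(): the state, without advancing time (a new reading comes with each control period).
- bot.snapshot(name): name is "scene" or "side" or "wrist"; returns the picture (400x640x3 uint8, red, green, blue); there is no depth.
- bot.get_calibration(name): a dict with "intrinsics" (3x3 intrinsics, pixels), "dist_coeffs" ([k1, k2, p1, p2, k3] as OpenCV has them; the pictures are not rectified), "camera_from_world" (4x4, takes a point from world to camera coordinates). Camera axes: x right, y down, z forward; pixel columns grow to the right and rows downward; lengths in m; the calibration is good to about 2 mm. A picture is of the moment at which its call begins: read the wrist's pose just before it. get_calibration takes no time and is no camera call; for the wrist camera it gives the pose at the moment of the call.
- bot.finish_job(): hands the job in, once; it reports no verdict.
The state is a dict: "clock": time; "joint_pos": joint angles; "dq": joint speeds; "effort": joint torques, N m; "tcp_pos": TCP position; "tcp_rot": TCP orientation; "force": force on the tool from outside, world axes, zero at the start; "ft_torque": the same for the moment, N m; "grip_width": finger opening in m.
Only numpy, scipy, OpenCV 4.12 (cv2) and the standard library are available. Lean on these libraries where they do the work, as an engineer would, in place of code of your own. Each camera call takes 0.05 s, during which the arm holds its last target. There are 200 camera calls.

### The job

Open the glass jar of dishwasher tablets that is held in the ring holder: squeeze the two side tabs of its safety cap fully in, turn it counter-clockwise until you just feel the end stop, then lift the cap straight off and set it down gently, right way up, on the middle of the round trivet. The glass neck chips easily, so never force the cap against it: do not press, wrench past the stop, or pull up while it is still held. Leave everything else on the ledge where it stands.

Things in the scene. Friction and masses are not known exactly. Their poses are not given: they have to be found in the camera images.
- jar: Clear glass jar of pale tablets, 72 mm across, 80 mm high to its shoulder, held in a steel ring holder (plate 104 x 104 mm) screwed to the ledge on the right: it cannot move. Its neck, 28 mm across, rises on the axis to z = 126 mm. Origin on the axis at the ledge; z up. The neck chips under more than about 30 N.
- jar_seat (a point): Point on the jar's axis 112 mm above the ledge, where the cap's middle (cap_mid) is while the cap is on. The turn needed to open is unmarked and hidden: 0.65 to 1.5 rad, different each time. The cap turns freely until a springy end stop opposes it, at first with about 0.06 N m, then 8 N m more per rad pushed further.
- cap: White plastic safety cap on the jar's neck: 45 mm across, 40 mm high, flat top, 70 to 110 g. Origin at the centre of its underside (92 mm above the ledge when on), z up; its +y and -y point to its two side tabs. It opens counter-clockwise seen from above, with both tabs kept squeezed in; unsqueezed, teeth stop it after at most 0.85 rad.
- cap_mid (a point): Centre of the cap, half-way up (20 mm above its underside), axes as cap. Only at the end stop (from about 0.08 rad before it) do the cap's lugs come free and the cap lift with just its own weight; turned less, they hold it down. It must rise 35 mm to clear the neck. Below its rim 12 mm are free down to the jar's shoulder.
- tab_a (a joint): Travel of the sprung tab on the cap's +y side, m: 0 out, 0.004 fully in. Each tab is an upright ribbed plate 20 mm wide (along the cap's x), from 10 to 40 mm above the cap's underside. Outer faces of the two: 60 mm apart when out, 52 mm when fully in. Each starts to move at 3.6 N, is fully in at 7.2 N; from 3 mm the teeth are clear.
- tab_b (a joint): Travel of the sprung tab on the cap's -y side, m, otherwise as tab_a. Both faces are slick (friction about 0.25 against the fingers), so fingers that move down as they close slide on them. The cap has about 1.5 mm of sideways play on the neck. Standing on the trivet, the tabs begin 10 mm above its face.
- trivet: Round dark silicone trivet lying fixed on the ledge at the left, 130 mm across, 8 mm thick. Origin at the centre of its underside.
- trivet_top (a point): Centre of the trivet's top face, 8 mm above the ledge.
- mug: Steel mug, 76 mm across, 85 mm high, with a handle; bystander. Origin at the centre of its base.
- soap_box: Grey plastic soap box with a wire spring clip, 108 x 71 x 43 mm; bystander. Origin at the centre of its base.
- bowl: White china bowl, 104 mm across, 50 mm high; bystander. Origin at the centre of its base.
- plain_jar: Smaller glass jar with a plain metal twist cap without tabs, 64 mm across, 100 mm high; bystander. Origin at the centre of its base.
- spoon: Wooden spoon lying along its x, 240 mm long; bystander.
- brush: Dish brush lying along its x, 190 mm long; bystander.
Things that resemble listed ones, but are neither listed nor needed, are in the scene too. There is more than one size of the cap; the job needs the smallest.

How it is judged:
By the outcome, as a careful person would: the job done as asked, in the order asked, and still so for the second after the job is handed in, with the robot touching nothing.
It also fails if it takes over 72 s, if anything falls off the work surface, if the arm or the gripper's body presses on something with over 40 N, if the wrist force passes 120 N, or if a joint passes its speed limit or range.

## Working session

There is one attempt and no reset: what is moved stays moved. The work goes in short steps, Python scripts to look and compute and a shell command to move; the robot and the scene stay as the last step left them, time stands still between calls to the robot, and variables do not carry over. Pictures are saved under pics/ and viewed, about 8 in all and at most 12, crops included, and the job is handed in when it is done.

```bash
mkdir -p pics; cat > h.py <<'E'
import numpy as np, cv2
from workcell import bot
from scipy.spatial.transform import Rotation as R
def snap(n,f):
    c=bot.get_calibration(n); im=bot.snapshot(n); cv2.imwrite('pics/'+f,im[:,:,::-1]); return im,c
def px2z(c,uv,z):
    "pixel -> world point at height z"
    K=np.array(c['intrinsics']);d=np.array(c['dist_coeffs']);T=np.array(c['camera_from_world'])
    p=cv2.undistortPoints(np.array([[uv]],float),K,d)[0,0]
    Rm=T[:3,:3];o=-Rm.T@T[:3,3];r=Rm.T@np.array([p[0],p[1],1]); return o+r*(z-o[2])/r[2]
def w2px(c,P):
    T=np.array(c['camera_from_world']);rv=cv2.Rodrigues(T[:3,:3])[0]
    return cv2.projectPoints(np.array(P,float).reshape(-1,1,3),rv,T[:3,3],np.array(c['intrinsics']),np.array(c['dist_coeffs']))[0][:,0]
E
python3 - <<'E'
from h import *
a,c=snap('scene','s1.png');b,c2=snap('side','d1.png')
for n in('scene','side'):
    T=np.array(bot.get_calibration(n)['camera_from_world']);print(n,-T[:3,:3].T@T[:3,3],T[2,:3])
s=bot.sense();print(s['clock'],s['tcp_pos'],R.from_quat(s['tcp_rot']).as_matrix().round(3),s['grip_width'])
E
```

```text
scene [1.18796129 0.78111315 0.75705449] [-0.53089202 -0.65050498 -0.5431362 ]
side [ 0.41135303 -0.70211521  0.84977879] [ 0.1416875   0.6776511  -0.72160491]
0.1 [0.2881564  0.58208747 0.24727049] [[-0.896  0.444 -0.001]
 [ 0.444  0.896 -0.001]
 [ 0.    -0.002 -1.   ]] 0.085640449236546
```

View pics/s1.png

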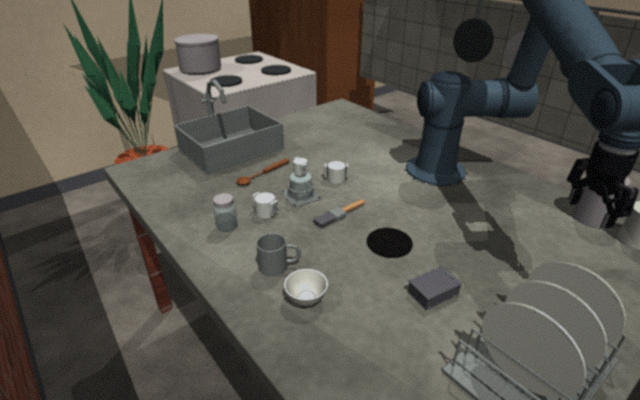

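View pics/d1.png

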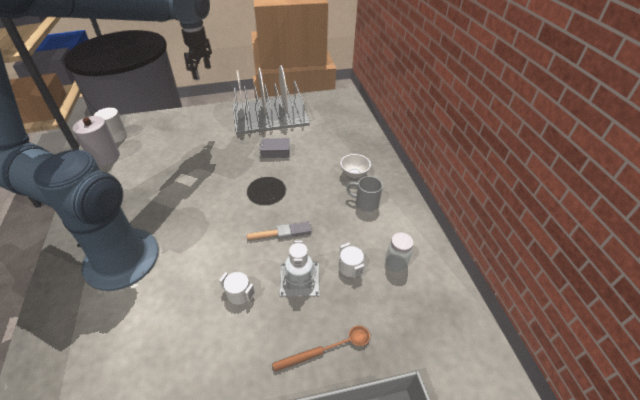

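The side view shows the jar in its holder with the cap top at about (299,250), decoy caps at (237,288) and (351,262), and the trivet at (267,190). In the scene view the cap top is at (300,163) and the trivet at (389,242).

```bash
python3 - <<'E'
from h import *
s=bot.get_calibration('side');c=bot.get_calibration('scene')
print('cap',px2z(s,(299,249),.132),px2z(c,(300,161),.132))
print('trivet',px2z(s,(267,190.5),.008),px2z(c,(389.5,242.5),.008))
a=cv2.imread('pics/d1.png')[215:305,250:350];b=cv2.imread('pics/s1.png')[140:215,255:355]
cv2.imwrite('pics/crop1.png',np.hstack([cv2.resize(a,(400,400),interpolation=2),cv2.resize(b,(400,400),interpolation=2)]))
q=bot.sense();T=np.array(bot.get_calibration('wrist')['camera_from_world']);M=R.from_quat(q['tcp_rot']).as_matrix()
o=-T[:3,:3].T@T[:3,3];print('wristcam in tool',M.T@(o-q['tcp_pos']),M.T@T[2,:3],bot.get_calibration('wrist')['intrinsics'])
E
```

```text
cap [ 0.49326129 -0.17360618  0.132     ] [ 0.49375886 -0.16795364  0.132     ]
trivet [0.4488777  0.17669378 0.008     ] [0.45449199 0.19304038 0.008     ]
wristcam in tool [ 7.34062729e-02  1.12506012e-04 -1.25610104e-01] [-2.83105278e-01 -4.73417609e-04  9.59088722e-01] [[339.46717454   0.         325.36550647]
 [  0.         339.46717454 202.03901228]
 [  0.           0.           1.        ]]
```

View pics/crop1.png

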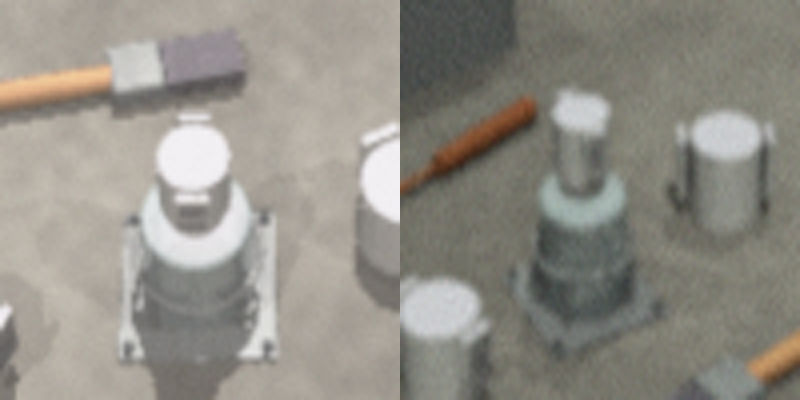

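```bash
python3 -m crank '[[1,-0.04,-0.045,-0.01,0.18],[1,-0.08,-0.09,-0.02,0.36],[1,-0.12,-0.135,-0.03,0.54],[1,-0.16,-0.18,-0.04,0.72],[1,-0.2,-0.225,-0.05,0.9]]' 20
cat > go.py <<'E'
# print tool-frame shift & turn to reach world TCP x,y,z and yaw of tool y axis (about world z, from +y, rad)
import sys; from h import *
s=bot.sense();M=R.from_quat(s['tcp_rot']).as_matrix();p=np.array(s['tcp_pos'])
yaw=np.arctan2(-M[0,1],M[1,1])
print('t',s['clock'],'p',p.round(4),'yaw',yaw.round(4),'q',np.round(s['joint_pos'],3),'F',np.round(s['force'],2),'Mz',np.round(s['ft_torque'],3),'w',round(s['grip_width'],4))
if len(sys.argv)>1:
    v=list(map(float,sys.argv[1:])); a=(v[3]-yaw+np.pi)%(2*np.pi)-np.pi
    print('shift',(M.T@(np.array(v[:3])-p)).round(4),'turn',round(-a,4),round(-a+2*np.pi,4))
E
python3 go.py 0.493 -0.171 0.30 -3.1416
```

```text
clock: 0.72
tcp_pos: [0.3677, 0.2903, 0.2982]
tcp_rot: [0.631, 0.776, -0.0, 0.0]
force: [0.2, -0.5, 0.3]
grip_width: 0.0852
t 0.725 p [0.3677 0.2903 0.2982] yaw -1.3652 q [ 0.426 -0.238  1.951 -0.     1.429  0.22 ] F [ 0.23 -0.5   0.33] Mz [ 0.019 -0.067 -0.016] w 0.0852
shift [-0.4771  0.0284 -0.0017] turn 1.7764 8.0596
```

```bash
python3 -m crank '[[1,-0.05,0.003,0,0.18],[1,-0.1,0.006,0,0.36],[1,-0.15,0.009,0,0.54],[1,-0.2,0.012,0,0.72],[1,-0.25,0.015,0,0.9]]' >/dev/null
python3 go.py 0.493 -0.171 0.30 -3.1416
```

```text
t 1.35 p [0.4348 0.0492 0.298 ] yaw -2.2658 q [-0.148 -0.323  2.019  0.     1.446  0.547] F [1.55 0.44 0.09] Mz [ 0.04  -0.015 -0.023] w 0.0854
shift [-0.1318  0.1857 -0.002 ] turn 0.8758 7.159
```

```bash
python3 -m crank '[[1,-0.033,0.046,0,0.18],[1,-0.066,0.093,0,0.36],[1,-0.1,0.14,0,0.54],[1,-0.132,0.186,0,0.72],[1,-0.132,0.186,0,0.876]]' >/dev/null
python3 go.py 0.493 -0.171 0.30 -3.1416
python3 - <<'E'
from h import *
im,c=snap('wrist','w1.png')
print(w2px(c,[[.493,-.171,.132],[.493,-.141,.125],[.493,-.201,.125]]))
E
```

```text
t 1.975 p [ 0.4945 -0.1725  0.2975] yaw 3.1375 q [-0.552 -0.093  1.825 -0.     1.411  1.023] F [-0.61  0.9   0.33] Mz [ 0.094  0.014 -0.046] w 0.0855
shift [-0.0015 -0.0015 -0.0025] turn -0.0041 6.2791
[[324.43380616 186.80080184]
 [291.26267641 185.04959121]
 [357.67268626 184.78134812]]
```

View pics/w1.png

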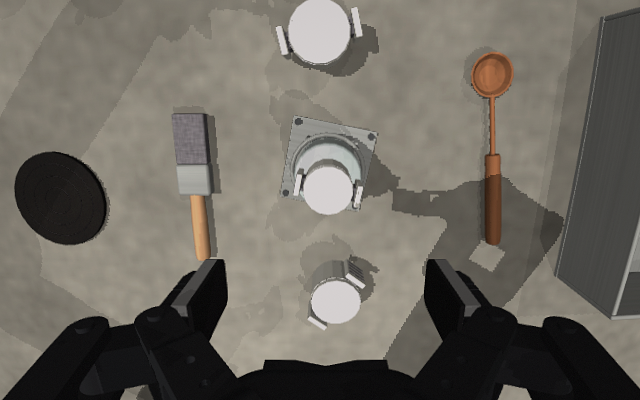

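The wrist view shows the cap top at about (327,188), tabs at (299,183) and (359,194), and the trivet at (60,198). I'll refine these with a crop.

```bash
python3 - <<'E'
from h import *
im=cv2.imread('pics/w1.png');c=bot.get_calibration('wrist')
cv2.imwrite('pics/crop2.png',cv2.resize(im[140:230,265:385],(800,600),interpolation=cv2.INTER_CUBIC))
def tri(im,c,roi):
    u0,v0,u1,v1=roi;g=im.max(2)[v0:v1,u0:u1]<45
    n,l,st,ce=cv2.connectedComponentsWithStats(g.astype(np.uint8));k=1+st[1:,4].argmax()
    cn=cv2.findContours((l==k).astype(np.uint8),0,1)[0][0][:,0]+[u0,v0]
    P=np.array([px2z(c,p,.008) for p in cn]);A=np.c_[2*P[:,:2],np.ones(len(P))]
    x=np.linalg.lstsq(A,(P[:,:2]**2).sum(1),rcond=None)[0];print('trivet',x[:2],np.sqrt(x[2]+x[:2]@x[:2]),st[k])
tri(im,c,(0,130,130,260))
tri(cv2.imread('pics/d1.png'),bot.get_calibration('side'),(235,165,300,215))
tri(cv2.imread('pics/s1.png'),bot.get_calibration('scene'),(350,215,430,270))
E
```

```text
trivet [0.44693805 0.18477291] 0.06463259200724605 [  15   22   92   92 6547]Traceback (most recent call last):
  File "<stdin>", line 11, in <module>
  File "<stdin>", line 6, in tri
ValueError: attempt to get argmax of an empty sequence
```

View pics/crop2.png

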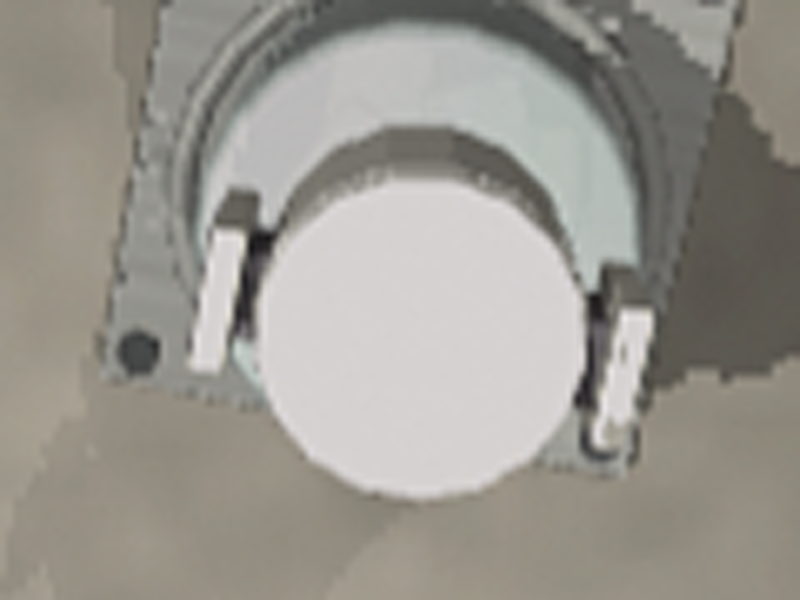

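```bash
python3 - <<'E'
from h import *
c=bot.get_calibration('wrist')
f=lambda u,v:px2z(c,(265+u/6.6667-.42,140+v/6.6667-.42),.132)
L,Rr,C=f(218,300),f(625,378),f(421,338)
print(L,Rr,C,np.linalg.norm(L-Rr)); d=L-Rr; print('tab axis yaw',np.arctan2(-d[0],d[1]))
for a,b in(((230,230),(208,372)),((640,308),(607,445)),((232,228),(190,372)) ):
    e=f(*a)-f(*b);print(np.arctan2(e[1],e[0]))
E
python3 go.py
```

```text
[ 0.49492385 -0.14551136  0.132     ] [ 0.48391627 -0.19957962  0.132     ] [ 0.48957955 -0.17234265  0.132     ] 0.05517738099506165
tab axis yaw -0.20084194195093935
-0.17788868796898624
-0.20748785004216716
-0.30450263715946785
t 2.025 p [ 0.4943 -0.171   0.2974] yaw 3.1361 q [-0.55  -0.094  1.827  0.     1.411  1.026] F [-0.09 -0.11 -0.2 ] Mz [ 0.006 -0.006 -0.036] w 0.0853
```

```bash
python3 go.py 0.490 -0.1723 0.19 2.9408
```

```text
t 2.025 p [ 0.4943 -0.171   0.2974] yaw 3.1361 q [-0.55  -0.094  1.827  0.     1.411  1.026] F [-0.09 -0.11 -0.2 ] Mz [ 0.006 -0.006 -0.036] w 0.0853
shift [-0.0041  0.0014  0.1074] turn 0.1953 6.4785
```

```bash
python3 -m crank '[[0.83,-0.002,0.001,0.04,0.1],[0.83,-0.004,0.0014,0.08,0.195],[0.83,-0.004,0.0014,0.107,0.195],[0.83,-0.004,0.0014,0.107,0.195]]' >/dev/null
python3 go.py 0.490 -0.1723 0.19 2.9408
python3 - <<'E'
from h import *
im,c=snap('wrist','w2.png')
p=w2px(c,[[.4896,-.1723,.132]])[0];print(p);u,v=int(p[0])-75,int(p[1])-56
cv2.imwrite('pics/crop3.png',cv2.resize(cv2.imread('pics/w2.png')[v:v+113,u:u+150],(800,600),interpolation=cv2.INTER_CUBIC));print(u,v)
E
```

```text
t 2.525 p [ 0.4889 -0.1694  0.1888] yaw 2.9546 q [-0.553 -0.     1.941  0.     1.207  1.205] F [ 0.56 -0.12 -0.36] Mz [-0.025 -0.002  0.021] w 0.071
shift [ 0.0016  0.0027 -0.0012] turn 0.0138 6.297
[330.9786285  227.92566019]
255 171
```

View pics/crop3.png

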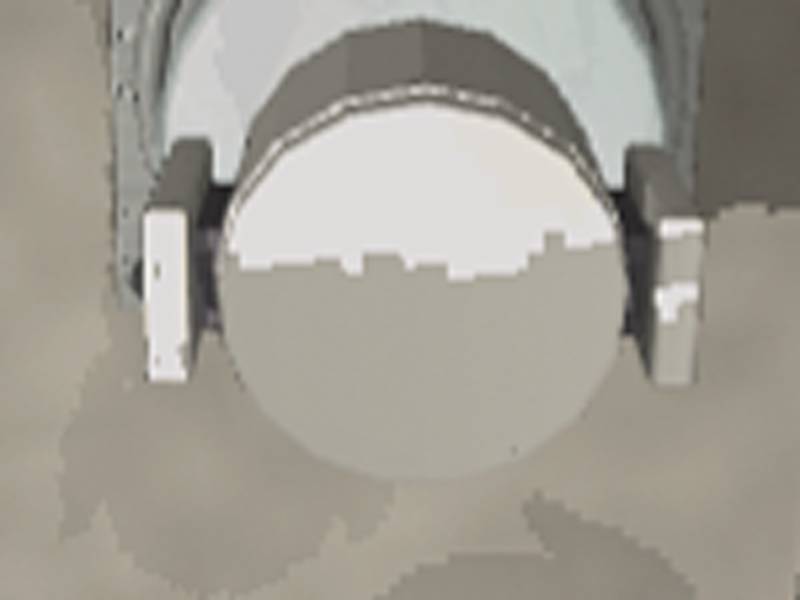

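The close crop shows the tabs nearly aligned with the jaws: left tab top at (167,295), right at (678,303), outer faces at columns 145 and 702.

```bash
python3 - <<'E'
from h import *
c=bot.get_calibration('wrist')
f=lambda u,v:px2z(c,(255+u/5.333-.4,171+v/5.31-.4),.132)
L,Rr,C=f(167,295),f(678,303),f(421,288)
d=L-Rr;print(L,Rr,(L+Rr)/2,C,np.linalg.norm(d),np.arctan2(-d[0],d[1]))
M=(L+Rr)/2;np.savetxt('cap.txt',M)
E
python3 go.py 0.490 -0.172 0.119 2.95
```

```text
[ 0.49611745 -0.14757581  0.132     ] [ 0.48481988 -0.20207714  0.132     ] [ 0.49046866 -0.17482647  0.132     ] [ 0.49178654 -0.17486402  0.132     ] 0.05565994983598191 -0.20439509901517058
t 2.575 p [ 0.4901 -0.1701  0.1908] yaw 2.9542 q [-0.553 -0.002  1.938  0.     1.207  1.205] F [ 0.23 -1.12  0.69] Mz [0.    0.019 0.001] w 0.071
shift [0.0004 0.0019 0.0718] turn 0.0042 6.2874
```

```bash
python3 -m crank '[[0.83,0.0005,0.0045,0.012,0.004],[0.83,0.0005,0.0045,0.025,0.004],[0.83,0.0005,0.0045,0.025,0.004]]' >/dev/null
python3 go.py 0.490 -0.1745 0.119 2.95
python3 - <<'E'
from h import *
im,c=snap('wrist','w3.png')
cv2.imwrite('pics/crop4.png',cv2.resize(cv2.imread('pics/w3.png')[180:400,170:490],(800,550),interpolation=cv2.INTER_CUBIC))
p=px2z(c,(325.4,260),.132);print(p)
E
python3 go.py
```

```text
t 2.95 p [ 0.4895 -0.1749  0.1651] yaw 2.9484 q [-0.562  0.035  1.953  0.     1.156  1.202] F [-0.4   0.8  -0.16] Mz [-0.047  0.024 -0.004] w 0.0707
shift [ 0.0005 -0.0005  0.0461] turn -0.0016 6.2816
[ 0.48255251 -0.17318886  0.132     ]
t 3.0 p [ 0.4899 -0.1751  0.1658] yaw 2.9485 q [-0.562  0.034  1.952  0.     1.157  1.202] F [-0.02 -0.01 -0.13] Mz [0.052 0.021 0.037] w 0.071
```

View pics/crop4.png

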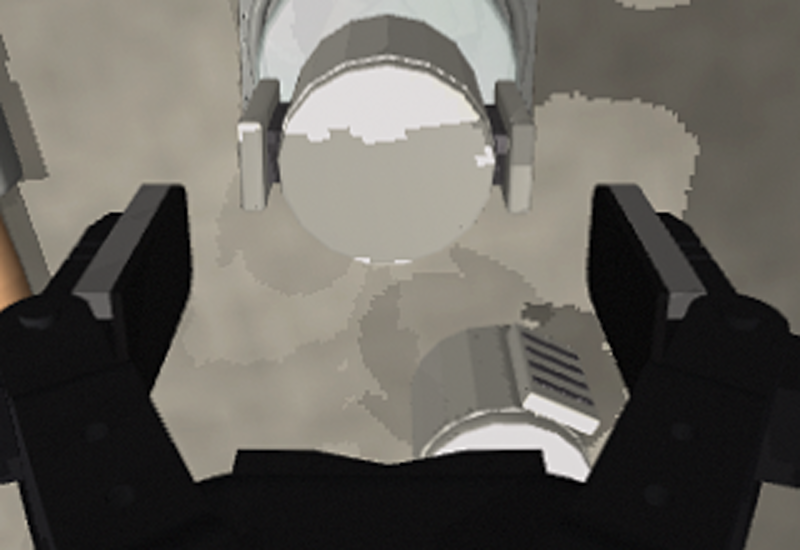

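The crop shows the pads' inner faces at columns 189 and 590 and the tab outer faces at 238 and 533. The cap is centred to within about 1 mm.

```bash
python3 - <<'E'
from h import *
c=bot.get_calibration('wrist');q=bot.sense();M=R.from_quat(q['tcp_rot']).as_matrix()
for uv in((387,158),(253,165),(521,165)):
    P=px2z(c,(170+uv[0]/2.5-.3,180+uv[1]/2.5-.3),.132);print(P,(M.T@(P-q['tcp_pos'])).round(4))
E
```

```text
[ 0.49216377 -0.17474284  0.132     ] [ 0.0022 -0.0008  0.0338]
[ 0.49586192 -0.1475499   0.132     ] [ 0.0006 -0.0282  0.0338]
[ 0.48534684 -0.20131406  0.132     ] [0.0006 0.0266 0.0338]
```

```bash
python3 -m crank '[[0.83,0.001,-0.0008,0.015,0],[0.83,0.001,-0.0008,0.03,0],[0.83,0.001,-0.0008,0.043,0],[0.75,0.001,-0.0008,0.05,0],[0.75,0.001,-0.0008,0.05,0]]' 20
python3 go.py
```

```text
clock: 3.62
tcp_pos: [0.4909, -0.1744, 0.1155]
tcp_rot: [0.995, -0.096, -0.001, -0.0]
force: [-0.7, 0.0, 0.4]
grip_width: 0.064
t 3.625 p [ 0.4909 -0.1744  0.1155] yaw 2.9484 q [-0.559  0.112  1.975 -0.     1.057  1.205] F [-0.68  0.04  0.41] Mz [ 0.009 -0.046  0.001] w 0.064
```

Now close in small opening steps, raising the tool to follow the pad's arc.

```bash
python3 -m crank '[[0.70,0,0,-0.0005,0],[0.68,0,0,-0.0008,0],[0.66,0,0,-0.0011,0],[0.64,0,0,-0.0014,0],[0.62,0,0,-0.0017,0]]' 20
python3 go.py
```

```text
clock: 4.25
tcp_pos: [0.4913, -0.1747, 0.118]
tcp_rot: [0.995, -0.096, 0.0, 0.0]
force: [-0.6, -0.3, -0.5]
grip_width: 0.053
t 4.25 p [ 0.4913 -0.1747  0.118 ] yaw 2.9483 q [-0.559  0.108  1.973  0.     1.06   1.205] F [-0.64 -0.27 -0.52] Mz [-0.02  -0.019 -0.009] w 0.053
```

```bash
python3 -m crank '[[0.5,0,0,-0.0001,0],[0.5,0,0,-0.0001,0],[0.5,0,0,-0.0001,0]]' 20
python3 go.py
```

```text
clock: 4.62
tcp_pos: [0.4915, -0.1748, 0.1184]
tcp_rot: [0.995, -0.096, 0.0, 0.0]
force: [-0.3, 0.2, 1.6]
grip_width: 0.0511
t 4.625 p [ 0.4915 -0.1748  0.1184] yaw 2.9484 q [-0.559  0.107  1.973 -0.     1.061  1.205] F [-0.34  0.22  1.63] Mz [ 0.054  0.05  -0.012] w 0.0511
```

```bash
python3 -m crank '[[0.5,0,0,0,-0.1],[0.5,0,0,0,-0.2],[0.5,0,0,0,-0.3],[0.5,0,0,0,-0.4],[0.5,0,0,0,-0.5]]' >/dev/null; python3 go.py
```

```text
t 5.25 p [ 0.4915 -0.1748  0.1184] yaw -2.8315 q [-0.559  0.107  1.973  0.     1.061  0.701] F [0.11 0.02 1.6 ] Mz [ 0.041  0.033 -0.017] w 0.0511
```

```bash
cat > chk.py <<'E'
import sys; from h import *
s=bot.sense();M=R.from_quat(s['tcp_rot']).as_matrix();t=s['ft_torque'][2]
print('yaw',np.arctan2(-M[0,1],M[1,1]).round(4),'Tz',round(t,3),'F',np.round(s['force'],1),s['grip_width']);sys.exit(abs(t)>0.09)
E
python3 -m crank '[[0.5,0,0,0,-0.04],[0.5,0,0,0,-0.08],[0.5,0,0,0,-0.1],[0.5,0,0,0,-0.1]]' >/dev/null; python3 chk.py &&
python3 -m crank '[[0.5,0,0,0,-0.02]]' >/dev/null; python3 chk.py &&
python3 -m crank '[[0.5,0,0,0,-0.02]]' >/dev/null && python3 chk.py &&
python3 -m crank '[[0.5,0,0,0,-0.02]]' >/dev/null && python3 chk.py &&
python3 -m crank '[[0.5,0,0,0,-0.02]]' >/dev/null && python3 chk.py &&
python3 -m crank '[[0.5,0,0,0,-0.02]]' >/dev/null && python3 chk.py &&
python3 -m crank '[[0.5,0,0,0,-0.02]]' >/dev/null && python3 chk.py &&
python3 -m crank '[[0.5,0,0,0,-0.02]]' >/dev/null && python3 chk.py &&
python3 -m crank '[[0.5,0,0,0,-0.02]]' >/dev/null && python3 chk.py
```

```text
yaw -2.7351 Tz -0.025 F [-0.  -0.1  2.2] 0.05126839390347316
yaw -2.7351 Tz -0.025 F [-0.  -0.1  2.2] 0.05126839390347316False
False
```

```bash
sed -i 's/sys.exit(abs(t)>0.09)/sys.exit(int(abs(t)>0.09))/' chk.py
python3 -m crank '[[0.5,0,0,0,-0.02]]' >/dev/null && python3 chk.py &&
python3 -m crank '[[0.5,0,0,0,-0.02]]' >/dev/null && python3 chk.py &&
python3 -m crank '[[0.5,0,0,0,-0.02]]' >/dev/null && python3 chk.py &&
python3 -m crank '[[0.5,0,0,0,-0.02]]' >/dev/null && python3 chk.py &&
python3 -m crank '[[0.5,0,0,0,-0.02]]' >/dev/null && python3 chk.py &&
python3 -m crank '[[0.5,0,0,0,-0.02]]' >/dev/null && python3 chk.py &&
python3 -m crank '[[0.5,0,0,0,-0.02]]' >/dev/null && python3 chk.py &&
python3 -m crank '[[0.5,0,0,0,-0.02]]' >/dev/null && python3 chk.py
```

```text
yaw -2.7141 Tz -0.037 F [-0.4  0.3  3.6] 0.05114500861227887
yaw -2.6936 Tz 0.007 F [ 0.2 -0.4  4. ] 0.05121526445788905
yaw -2.6735 Tz -0.036 F [ 0.1 -0.1  4.6] 0.050883960061823184
yaw -2.6536 Tz -0.064 F [-2.  -0.3  5.3] 0.05108274918071409
yaw -2.6336 Tz -0.097 F [-1.4 -0.6  5.7] 0.0508586282560291
```

```bash
python3 go.py; python3 -m crank '[[0.5,0,0,0,0],[0.5,0,0,0,0]]' >/dev/null; python3 go.py
```

```text
t 6.375 p [ 0.4912 -0.1746  0.1183] yaw -2.6336 q [-0.559  0.107  1.973  0.     1.061  0.504] F [-1.41 -0.57  5.66] Mz [ 0.147  0.188 -0.097] w 0.0509
t 6.625 p [ 0.4913 -0.1746  0.1183] yaw -2.6341 q [-0.559  0.107  1.973  0.     1.061  0.504] F [-0.91  0.83  5.17] Mz [ 0.089  0.174 -0.009] w 0.0507
```

```bash
python3 -m crank '[[0.5,0,0,-0.0003,0],[0.5,0,0,-0.0003,0]]' >/dev/null; python3 go.py
```

```text
t 6.875 p [ 0.4912 -0.1746  0.1183] yaw -2.6346 q [-0.559  0.107  1.973  0.     1.061  0.505] F [-0.25  0.81  3.68] Mz [ 0.065  0.089 -0.05 ] w 0.0507
```

```bash
sed -i 's/>0.09/>0.11/' chk.py
python3 -m crank '[[0.5,0,0,-0.0005,0],[0.5,0,0,-0.0005,-0.02]]' >/dev/null && python3 chk.py &&
python3 -m crank '[[0.5,0,0,0,-0.02]]' >/dev/null && python3 chk.py &&
python3 -m crank '[[0.5,0,0,0,-0.02]]' >/dev/null && python3 chk.py &&
python3 -m crank '[[0.5,0,0,0,-0.02]]' >/dev/null && python3 chk.py &&
python3 -m crank '[[0.5,0,0,0,-0.02]]' >/dev/null && python3 chk.py &&
python3 -m crank '[[0.5,0,0,0,-0.02]]' >/dev/null && python3 chk.py
```

```text
yaw -2.6138 Tz -0.143 F [-0.8 -0.4  1.1] 0.05098029484434674
```

```bash
python3 -m crank '[[0.5,0,0,0,0]]' >/dev/null; python3 chk.py; python3 -m crank '[[0.5,0,0,0,0]]' >/dev/null; python3 chk.py;python3 -m crank '[[0.5,0,0,0,0]]' >/dev/null; python3 chk.py
```

```text
yaw -2.6147 Tz -0.162 F [-0.3  0.1 -1. ] 0.051250494419686286
yaw -2.6149 Tz -0.211 F [-0.1  0.1 -1.4] 0.051011369211461585
yaw -2.6149 Tz -0.104 F [ 0.4 -0.9 -2.6] 0.051029615005529404
```

```bash
python3 -m crank '[[0.5,0,0,0.0003,-0.008]]' >/dev/null; python3 chk.py; python3 -m crank '[[0.5,0,0,0.0003,0]]' >/dev/null; python3 chk.py; python3 -m crank '[[0.5,0,0,0,0]]' >/dev/null; python3 chk.py
```

```text
yaw -2.6064 Tz -0.203 F [-0.5  0.4 -0.4] 0.051139722138101674
yaw -2.6067 Tz -0.173 F [-2.9  1.7  1.9] 0.051153023160419815
yaw -2.6068 Tz -0.185 F [-2.   1.4  0.8] 0.05123300428434815
```

```bash
python3 -m crank '[[0.5,0,0,-0.0004,0],[0.5,0,0,-0.0008,0]]' >/dev/null; python3 chk.py; python3 go.py; python3 -m crank '[[0.5,0,0,-0.0004,0],[0.5,0,0,-0.0004,0]]' >/dev/null; python3 chk.py; python3 go.py
```

```text
yaw -2.6068 Tz -0.158 F [ 0.3 -0.2 -4.4] 0.051090306087055774
t 8.125 p [ 0.491  -0.1745  0.1186] yaw -2.6068 q [-0.559  0.106  1.974  0.     1.062  0.477] F [ 0.27 -0.19 -4.39] Mz [ 0.07  -0.067 -0.158] w 0.0511
yaw -2.6068 Tz -0.143 F [ 0.6  0.1 -5.4] 0.0507463438811069
t 8.375 p [ 0.491  -0.1745  0.1189] yaw -2.6068 q [-0.559  0.106  1.974 -0.     1.063  0.477] F [ 0.63  0.11 -5.38] Mz [ 0.022 -0.058 -0.143] w 0.0507
```

```bash
python3 -m crank '[[0.5,0,0,0.0008,0],[0.5,0,0,0.0008,0]]' >/dev/null; python3 go.py;  python3 -m crank '[[0.5,0,0,0,-0.012]]' >/dev/null; python3 chk.py; python3 -m crank '[[0.5,0,0,0,0]]' >/dev/null; python3 chk.py; python3 -m crank '[[0.5,0,0,0,0]]' >/dev/null; python3 go.py
```

```text
t 8.625 p [ 0.4911 -0.1746  0.1188] yaw -2.6067 q [-0.559  0.106  1.973 -0.     1.063  0.477] F [-1.95  1.51 -1.5 ] Mz [ 0.179  0.309 -0.192] w 0.0506
yaw -2.5941 Tz -0.187 F [-2.   2.3 -1.6] 0.05090777117391865
yaw -2.5947 Tz -0.217 F [-2.   2.  -0.8] 0.05078784123657836
t 9.0 p [ 0.4912 -0.1746  0.1187] yaw -2.5948 q [-0.559  0.107  1.973  0.     1.062  0.465] F [-1.79  2.4  -1.51] Mz [ 0.235  0.406 -0.287] w 0.0511
```

```bash
python3 -m crank '[[0.5,0,0,0,0.035],[0.5,0,0,0,0.035]]' >/dev/null; python3 go.py; python3 -m crank '[[0.5,0,0,-0.0003,0],[0.5,0,0,-0.0003,0]]' >/dev/null; python3 go.py; python3 -m crank '[[0.5,0,0,-0.0004,0],[0.5,0,0,-0.0004,0]]' >/dev/null; python3 go.py
```

```text
t 9.25 p [ 0.4913 -0.1746  0.1187] yaw -2.6299 q [-0.559  0.107  1.973 -0.     1.062  0.5  ] F [-2.52  2.17 -1.49] Mz [ 0.278  0.468 -0.127] w 0.0506
t 9.5 p [ 0.4912 -0.1746  0.1188] yaw -2.6298 q [-0.559  0.106  1.973 -0.     1.062  0.5  ] F [-1.34  1.74 -2.3 ] Mz [ 0.294  0.353 -0.074] w 0.0505
t 9.75 p [ 0.4912 -0.1747  0.1193] yaw -2.6298 q [-0.559  0.106  1.973 -0.     1.063  0.5  ] F [-2.52  2.64 -3.09] Mz [ 0.247  0.399 -0.081] w 0.0506
```

```bash
python3 -m crank '[[0.5,-0.0002,-0.0005,0,0],[0.5,-0.0002,-0.0005,0,0]]' >/dev/null; python3 go.py; python3 -m crank '[[0.5,0,0,-0.0005,0],[0.5,0,0,-0.0005,0]]' >/dev/null; python3 go.py; 
```

```text
t 10.0 p [ 0.4911 -0.1746  0.1196] yaw -2.6298 q [-0.559  0.104  1.974 -0.     1.063  0.5  ] F [-0.38 -0.31 -3.55] Mz [ 0.085  0.192 -0.051] w 0.051
t 10.25 p [ 0.4911 -0.1745  0.1201] yaw -2.6298 q [-0.559  0.103  1.974 -0.     1.064  0.5  ] F [-0.87  0.68 -2.72] Mz [ 0.017  0.172 -0.12 ] w 0.0507
```

```bash
python3 -m crank '[[0.5,0,0,-0.0005,0],[0.5,0,0,-0.001,0]]' >/dev/null; python3 go.py; python3 -m crank '[[0.5,0,0,-0.0005,0],[0.5,0,0,-0.001,0]]' >/dev/null; python3 go.py; 
```

```text
t 10.5 p [ 0.4911 -0.1745  0.1211] yaw -2.6298 q [-0.559  0.102  1.973  0.     1.066  0.5  ] F [-0.47  0.39 -2.41] Mz [ 0.021  0.032 -0.036] w 0.051
t 10.75 p [ 0.4911 -0.1744  0.1221] yaw -2.6298 q [-0.559  0.1    1.973  0.     1.068  0.5  ] F [-0.45  0.3  -2.25] Mz [-0.012  0.024 -0.086] w 0.0506
```

```bash
python3 -m crank '[[0.5,0,0,-0.002,0],[0.5,0,0,-0.004,0],[0.5,0,0,-0.006,0]]' >/dev/null; python3 chk.py;  python3 -m crank '[[0.5,0,0,-0.004,0],[0.5,0,0,-0.008,0],[0.5,0,0,-0.012,0],[0.5,0,0,-0.016,0],[0.5,0,0,-0.02,0]]' >/dev/null; python3 go.py
python3 -m crank '[[0.5,0,0,-0.006,0],[0.5,0,0,-0.012,0],[0.5,0,0,-0.018,0],[0.5,0,0,-0.024,0],[0.5,0,0,-0.03,0]]' >/dev/null; python3 go.py
python3 - <<'E'
from h import *
snap('side','d2.png');a=cv2.imread('pics/d2.png')[150:320,220:400]
snap('wrist','w4.png');b=cv2.imread('pics/w4.png')[150:400,170:490]
cv2.imwrite('pics/mix.png',np.hstack([cv2.resize(a,(380,360),interpolation=2),cv2.resize(b,(420,360),interpolation=2)]))
E
```

```text
yaw -2.6297 Tz 0.016 F [ 0.4 -1.1 -0.7] 0.05058749909325597
t 11.75 p [ 0.4909 -0.1744  0.1482] yaw -2.6299 q [-0.559  0.06   1.961 -0.     1.12   0.5  ] F [ 0.04 -0.24 -1.99] Mz [ 0.002 -0.048 -0.052] w 0.0507
t 12.375 p [ 0.4909 -0.1744  0.1783] yaw -2.6298 q [-0.559  0.019  1.943 -0.     1.18   0.5  ] F [-0.66  0.57 -0.72] Mz [-0.043 -0.041  0.014] w 0.0509
```

View pics/mix.png

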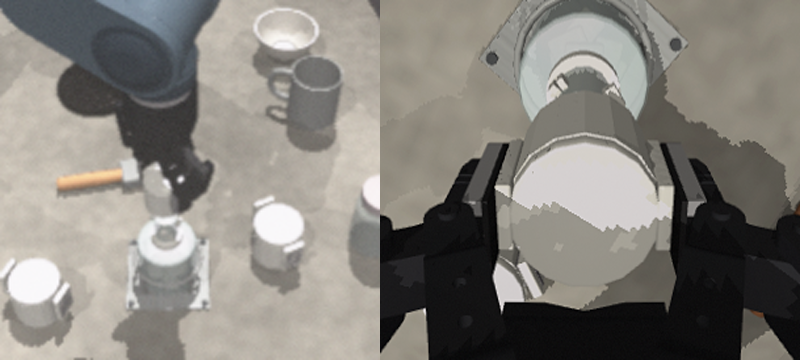

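The view shows the cap held upright between the pads, with the bare neck below at about (590,80) in the picture. Next I'll carry it to the trivet.

```bash
python3 go.py 0.447 0.185 0.178 -2.63
```

```text
t 12.475 p [ 0.4913 -0.1746  0.1788] yaw -2.6298 q [-0.559  0.018  1.942 -0.     1.18   0.5  ] F [-0.12 -0.2  -1.  ] Mz [-0.051 -0.019 -0.003] w 0.0512
shift [ 0.1375 -0.3352  0.0005] turn 0.0002 6.2834
```

```bash
python3 -m crank '[[0.5,0.008,-0.02,0,0],[0.5,0.022,-0.053,0,0],[0.5,0.037,-0.09,0,0],[0.5,0.053,-0.13,0,0],[0.5,0.07,-0.17,0,0]]' >/dev/null; python3 -m crank '[[0.5,0.016,-0.04,0,0],[0.5,0.032,-0.08,0,0],[0.5,0.046,-0.115,0,0],[0.5,0.058,-0.142,0,0],[0.5,0.0655,-0.16,0,0]]' >/dev/null;python3 -m crank '[[0.5,0.002,-0.005,0,0],[0.5,0.002,-0.005,0,0],[0.5,0.002,-0.005,0,0]]' >/dev/null; python3 go.py 0.447 0.185 0.178 -2.63
python3 - <<'E'
from h import *
c=bot.get_calibration('wrist');snap('wrist','w5.png');c2=bot.get_calibration('side');snap('side','d3.png')
a=cv2.imread('pics/d1.png')[150:230,220:320];b=cv2.imread('pics/w5.png')[0:400,120:520]
cv2.imwrite('pics/mix2.png',np.hstack([cv2.resize(a,(400,400),interpolation=2),b]))
im=cv2.imread('pics/d1.png');print('side min',im[185:195,255:280].max(2).mean(),im[150:160,255:280].max(2).mean())
g=(cv2.GaussianBlur(im,(0,0),.8).max(2)<80).astype(np.uint8)[165:215,235:300]
n,l,st,ce=cv2.connectedComponentsWithStats(g);k=1+st[1:,4].argmax();cn=cv2.findContours((l==k).astype(np.uint8),0,1)[0][0][:,0]+[235,165]
P=np.array([px2z(c2,p,.008) for p in cn]);x=np.linalg.lstsq(np.c_[2*P[:,:2],np.ones(len(P))],(P[:,:2]**2).sum(1),rcond=None)[0];print(st[k],x[:2],np.sqrt(x[2]+x[:2]@x[:2]))
E
```

```text
t 14.1 p [0.4466 0.1846 0.1778] yaw -2.6305 q [ 0.157 -0.074  2.034 -0.     1.182  1.217] F [-0.14 -0.44 -0.77] Mz [0.028 0.002 0.02 ] w 0.0509
shift [ 0.0006 -0.0002 -0.0002] turn -0.0005 6.2827
side min 68.988 107.884
[ 13  13  36  26 738] [0.4454184  0.17920322] 0.059397414096973626
```

View pics/mix2.png

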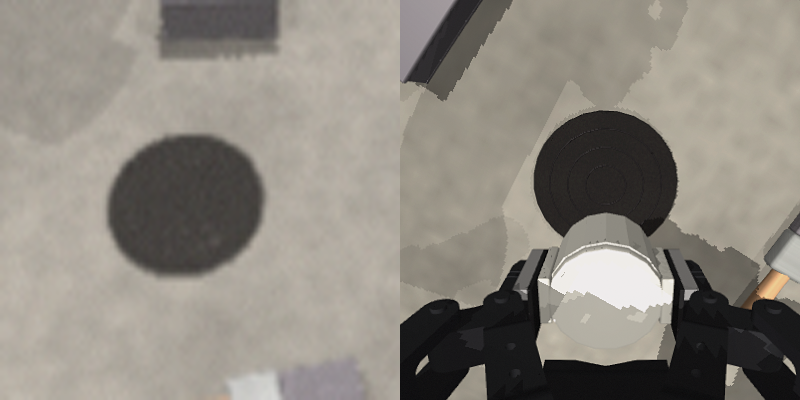

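The trivet is clearly visible behind the held cap (columns 534–678, top row 111). I'll fit its visible arc.

```bash
python3 - <<'E'
from h import *
c=bot.get_calibration('wrist');im=cv2.imread('pics/w5.png')
g=(im.max(2)[90:210,240:420]<75).astype(np.uint8)
n,l,st,ce=cv2.connectedComponentsWithStats(g);k=1+st[1:,4].argmax();cn=cv2.findContours((l==k).astype(np.uint8),0,1)[0][0][:,0]+[240,90]
cn=cn[cn[:,1]<206]
P=np.array([px2z(c,p,.008) for p in cn]);A=np.c_[2*P[:,:2],np.ones(len(P))];b=(P[:,:2]**2).sum(1);x=np.linalg.lstsq(A,b,rcond=None)[0];r=np.sqrt(x[2]+x[:2]@x[:2])
print(st[k],x[:2],r,np.abs(np.hypot(*(P[:,:2]-x[:2]).T)-r).max())
E
python3 go.py 0.4465 0.183 0.045 -2.63
```

```text
[   14    21   144    99 11921] [0.44647468 0.18608336] 0.06369238507975558 0.0008015289499190698
t 14.2 p [0.4468 0.1845 0.1779] yaw -2.6309 q [ 0.157 -0.074  2.034 -0.     1.182  1.217] F [ 0.28  0.51 -0.52] Mz [ 0.008 -0.02  -0.025] w 0.0505
shift [-0.001   0.0012  0.1329] turn -0.0009 6.2823
```

```bash
python3 -m crank '[[0.5,0,0,0.01,0],[0.5,0,0,0.03,0],[0.5,0,0,0.05,0],[0.5,0,0,0.07,0],[0.5,0,0,0.09,0]]' >/dev/null; python3 -m crank '[[0.5,0,-0.001,0.015,0],[0.5,0,-0.001,0.027,0],[0.5,0,-0.001,0.036,0],[0.5,0,-0.001,0.041,0],[0.5,0,-0.001,0.041,0]]' >/dev/null; python3 go.py
python3 -m crank '[[0.5,0,0,0.003,0],[0.5,0,0,0.006,0],[0.5,0,0,0.006,0]]' >/dev/null; python3 go.py
```

```text
t 15.45 p [0.4462 0.186  0.0468] yaw -2.6298 q [0.16  0.155 2.084 0.    0.903 1.219] F [-1.07  1.09 -0.07] Mz [ 0.007 -0.023  0.042] w 0.0511
t 15.825 p [0.446  0.1859 0.0407] yaw -2.6298 q [0.16  0.167 2.085 0.    0.89  1.219] F [ 0.63 -0.69 -1.44] Mz [ 0.035  0.003 -0.041] w 0.051
```

Now a guarded descent in small steps (baseline Fz ≈ −1), stopping at touch.

```bash
cat > t.py <<'E'
import sys; from h import *
s=bot.sense();print('z',round(s['tcp_pos'][2],4),'F',np.round(s['force'],1));sys.exit(int(s['force'][2]>1.2))
E
python3 -m crank '[[0.5,0,0,0.001,0],[0.5,0,0,0.002,0],[0.5,0,0,0.002,0]]' >/dev/null; python3 t.py &&
python3 -m crank '[[0.5,0,0,0.0005,0],[0.5,0,0,0.0005,0]]' >/dev/null && python3 t.py &&
python3 -m crank '[[0.5,0,0,0.0005,0],[0.5,0,0,0.0005,0]]' >/dev/null && python3 t.py &&
python3 -m crank '[[0.5,0,0,0.0005,0],[0.5,0,0,0.0005,0]]' >/dev/null && python3 t.py &&
python3 -m crank '[[0.5,0,0,0.0005,0],[0.5,0,0,0.0005,0]]' >/dev/null && python3 t.py &&
python3 -m crank '[[0.5,0,0,0.0005,0],[0.5,0,0,0.0005,0]]' >/dev/null && python3 t.py &&
python3 -m crank '[[0.5,0,0,0.0005,0],[0.5,0,0,0.0005,0]]' >/dev/null && python3 t.py &&
python3 -m crank '[[0.5,0,0,0.0005,0],[0.5,0,0,0.0005,0]]' >/dev/null && python3 t.py &&
python3 -m crank '[[0.5,0,0,0.0005,0],[0.5,0,0,0.0005,0]]' >/dev/null && python3 t.py &&
python3 -m crank '[[0.5,0,0,0.0005,0],[0.5,0,0,0.0005,0]]' >/dev/null && python3 t.py
```

```text
z 0.0388 F [-0.7 -0.5 -1. ]
z 0.0384 F [-0.4 -0.3 -1.2]
z 0.0378 F [-0.2 -0.2 -0.9]
z 0.0373 F [ 0.3  0.3 -1.8]
z 0.0368 F [ 0.3 -0.3 -0.6]
z 0.0364 F [ 0.5  0.3 -2.1]
z 0.0359 F [-0.4 -1.3 -0.6]
z 0.0353 F [ 1.  -0.2 -0.5]
z 0.0349 F [ 0.6 -0.  -1.1]
z 0.0344 F [ 0.2  0.3 -1.7]
```

```bash

python3 -m crank '[[0.5,0,0,0.0005,0],[0.5,0,0,0.0005,0]]' >/dev/null && python3 t.py &&
python3 -m crank '[[0.5,0,0,0.0005,0],[0.5,0,0,0.0005,0]]' >/dev/null && python3 t.py &&
python3 -m crank '[[0.5,0,0,0.0005,0],[0.5,0,0,0.0005,0]]' >/dev/null && python3 t.py &&
python3 -m crank '[[0.5,0,0,0.0005,0],[0.5,0,0,0.0005,0]]' >/dev/null && python3 t.py &&
python3 -m crank '[[0.5,0,0,0.0005,0],[0.5,0,0,0.0005,0]]' >/dev/null && python3 t.py &&
python3 -m crank '[[0.5,0,0,0.0005,0],[0.5,0,0,0.0005,0]]' >/dev/null && python3 t.py
```

```text
z 0.0344 F [-2.7 -0.9  4.7]
```

```bash
python3 -m crank '[[0.5,0,0,-0.0003,0],[0.5,0,0,-0.0003,0]]' >/dev/null; python3 t.py
python3 -m crank '[[0.62,0,0,0.0001,0],[0.65,0,0,0.0005,0],[0.68,0,0,0.0009,0],[0.71,0,0,0.0012,0],[0.74,0,0,0.0012,0]]' >/dev/null; python3 go.py
python3 -m crank '[[0.8,0,0,0,0],[0.85,0,0,0,0],[0.85,0,0,0,0]]' >/dev/null; python3 go.py
```

```text
z 0.0344 F [-1.2  0.   3.1]
t 19.575 p [0.4464 0.186  0.0331] yaw -2.6298 q [ 0.16   0.184  2.084 -0.     0.873  1.219] F [ 0.91  0.35 -0.35] Mz [ 0.032 -0.025  0.022] w 0.0633
t 19.95 p [0.4462 0.1859 0.033 ] yaw -2.6298 q [ 0.16   0.184  2.085 -0.     0.873  1.219] F [-0.86 -0.25 -0.51] Mz [-0.004 -0.025 -0.018] w 0.0725
```

Released. I'll retreat straight up and check.

```bash
python3 -m crank '[[0.85,0,0,-0.015,0],[0.85,0,0,-0.04,0],[0.85,0,0,-0.08,0],[0.85,0,0,-0.12,0],[0.85,0,0,-0.16,0]]' >/dev/null
python3 -m crank '[[0.85,-0.02,0,-0.02,0],[0.85,-0.02,0,-0.02,0],[0.85,-0.02,0,-0.02,0]]' >/dev/null;python3 go.py
python3 - <<'E'
from h import *
c=bot.get_calibration('wrist');snap('wrist','w6.png');snap('side','d4.png');np.savez('c6.npz',**c)
a=cv2.imread('pics/w6.png')[100:400,120:520];b=cv2.imread('pics/d4.png')[120:320,200:440]
cv2.imwrite('pics/mix3.png',np.hstack([cv2.resize(a,(400,300)),cv2.resize(b,(360,300),interpolation=2)]))
E
```

```text
t 20.95 p [0.4286 0.1762 0.2126] yaw -2.6299 q [ 0.145 -0.171  2.054  0.     1.26   1.204] F [ 0.43 -0.61  0.61] Mz [ 0.021 -0.02   0.026] w 0.0727
```

View pics/mix3.png

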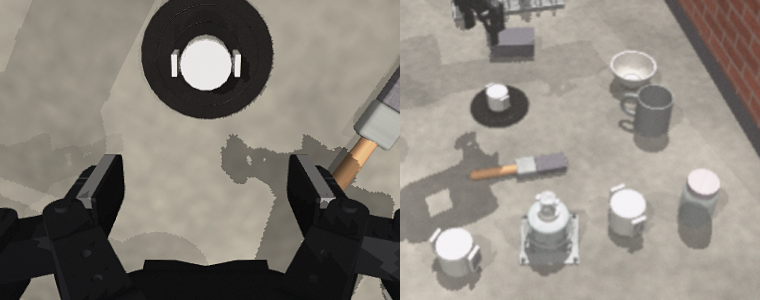

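The cap stands upright on the trivet: top at (205,66), trivet centre about (207,53) with parallax. I'll check the centring numerically.

```bash
python3 - <<'E'
from h import *
c=dict(np.load('c6.npz'));print(px2z(c,(120+205.5,100+66),.048))
p=[px2z(c,(120+u,100+v),.008) for u,v in((142,53),(272,53),(207,119))];print(p,(p[0]+p[1])/2)
E
python3 -c "
from workcell import bot
bot.finish_job()"
```

```text
[0.44363253 0.18589618 0.048     ]
[array([0.41802779, 0.24269593, 0.008     ]), array([0.48020226, 0.13199395, 0.008     ]), array([0.38966266, 0.1538656 , 0.008     ])] [0.44911502 0.18734494 0.008     ]
the job is handed in; nothing more can be done
```

The jar is open and its cap is standing right way up on the round trivet; I've handed the job in. It took about 21 s of robot time.

- **Squeeze and turn:** both tabs were fully in. I turned the cap about 0.74 rad counter-clockwise until a steady opposing torque appeared, about 0.2 N m (0.29 N m at most). I then backed off about 0.035 rad and lifted.
- **Lift:** my first lift try, at the stop, met about 5 N. I eased off, took the torque off and moved the gripper about 0.5 mm sideways. The cap then came up, with the pull settling to about 1 N. The downward push during the turn had reached 5.7 N before I relieved it. All of these forces are well under the neck's 30 N limit.
- **Set-down:** it touched the trivet at about 5 N. I eased that, then released and backed away.

**Last checks:** the final pictures show the cap upright, the jar still in its holder and nothing else visibly disturbed, with the gripper clear. The cap is at about (0.444, 0.186). Two estimates of the trivet centre disagree slightly: (0.4465, 0.186) from the arc fit and (0.449, 0.187) from the last rough reading. That puts the cap about 3 to 6 mm off centre. The brief early pull of about 5 N is the one thing that went less smoothly than asked.

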